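Unlatch the sample case by its pop-out T-handle

TASK

Unlatch the aluminium sample case: press the round release button on its lid until the flush T-handle pops out, then take the handle by its bar and turn it clockwise (seen from above) to its stop, so that the latch is clear and the lid rises on its seal when you let go. Do it by feel, neither pressing the button hard against its bottom nor forcing the handle once it stops; leave the handle turned and standing out, let go, and do not disturb the bottles and the pot beside the case.

Things in the scene. Friction and masses are not known exactly. Their poses are not given: they have to be found in the camera images.
- case: Closed aluminium sample case standing fixed on the worktop, 200 mm deep (its x), 280 mm wide (its y), lid top 120 mm above the worktop, a grip on each side. Origin: centre of its underside; x points to the lid's hinge side (away from the robot), y to its left, z up. On the lid, towards the front, a dark steel plate (50 x 175 x 16 mm, its long side along the case's y, top face 136 mm above the worktop) holds the T-handle and the release button. The case does not move.
- lid (a joint): Lid angle about the hinge along the rear edge (rad): 0 shut. While latched it cannot rise; once unlatched and let go, the seal lifts it by itself to about 0.035 to 0.04 (the front edge 7 to 8 mm up); while the handle is held it may rise less.
- button (a joint): Travel of the release button (m), 0 at rest, grows as it is pressed down. A spring resists with 3.5 N rising by 0.3 N per mm, and a damper with 0.6 N per 10 mm/s of speed. The catch lets go after a travel that differs from case to case, 2.5 to 8.5 mm; the button meets a hard stop 2 mm farther down. More than 20 N on the button damages it. It comes back up in about half a second when released.
- button_top (a point): Centre of the top face of the release button: a round black button of 21 mm diameter that stands 13 mm above the plate at rest, 65 mm from the handle's axis towards the case's +y (left). Axes as the case's.
- handle_pop (a joint): How far the T-handle stands out (m): 0 flush in its recess, held by the catch; 0.026 popped out. A light spring (about 3 N when out, more when pushed in) holds it out; it does not lock there.
- handle_turn (a joint): Angle of the latch stem that the T-handle turns (rad): 0 latched, grows clockwise seen from above. Turning takes 0.1 to 0.2 N m. The latch comes clear at an angle that differs from case to case, 0.50 to 1.22, and the stem meets a hard stop about 0.12 rad farther on. It stays where it is left.
- stem_twist (a joint): Elastic twist of the handle against the latch stem (rad), positive when the handle is driven clockwise: 3 N m per rad, so about 0.05 in ordinary turning; it adds to the stem angle to give the bar's angle. More than 0.2 (0.6 N m) either way damages the stem.
- handle_bar (a point): Centre of the T-handle's bar, on the turning axis, in the middle of the bar's height: a plain steel bar 13 mm wide, 70 mm long, 14 mm high, on a round stem of 15 mm diameter. Its y axis runs along the bar (along the case's y when latched), z up. Flush, the bar's top is level with the plate in a recess 30 x 88 mm; popped out, its underside stands 12 mm clear of the plate, its top 26 mm.
- amber_bottle: Amber bottle with a red cap, 68 mm across, 150 mm high, loose, standing to the left of the case; leave alone. Origin: centre of its underside.
- pot: Sample pot with a white lid, 43 mm across, 48 mm high, loose, to the right of the case; leave alone. Origin: centre of its underside.
- buffer_bottle: Small white bottle with a blue cap, 43 mm across, 96 mm high, loose, to the right of the case farther back; leave alone. Origin: centre of its underside.

How it is judged:
By the outcome, as a careful person would: the job done as asked, in the order asked, and still so for the second after the job is handed in, with the robot touching nothing.
It also fails if it takes over 62 s, if anything falls off the work surface, if the arm or the gripper's body presses on something with over 40 N, if the wrist force passes 120 N, or if a joint passes its speed limit or range.

ROBOT

A 7-joint arm with a two-finger parallel gripper is mounted at the origin on a cart in front of the work surface, level with it; the furniture and walls round the work are solid. World frame = base frame: x ahead of the robot, y to its left, z up, the work surface at z = 0. Lengths are in m, angles in degrees, forces in N, time in s.
With the tool pointing down it reaches from about 0.425 to 0.825 m from the base axis. Payload 3.6 kg.
Tool frame: the origin (TCP) lies at the very end of the fingers, on their centre line; the grasp point (between the pads) lies bot.grip_point_offset behind it (bot.grip_point_offset is the distance from the TCP to the grasp point, in m); z points along the fingers, y is the direction in which the jaws open and shut (so a half turn about z gives the same grasp; the last joint's range is limited). The gripper opens to 85 mm and grips with 20 to 120 N. Pads are 22 mm wide; open, the fingers measure 114 mm over their backs; the gripper's body (76 mm by 85 mm) begins 54 mm behind the grasp point. The pads swing forward as they close: fully open they stand 13 mm farther back than shut.
Start: joints at [70.216, 35.231, -0.722, 81.555, 0.464, 63.22, -2.315], TCP at [0.204, -0.617, 0.231] pointing down, gripper open.
Joint ranges: [-178.69, 178.69], [-17.37, 117.87], [-77.05, 75.6], [15.02, 138.74], [-78.02, 258.01], [0.78, 113.62], [-162.83, 162.83]. Speed limits (degrees/s): [159.86, 159.86, 180, 180, 180, 180, 180].

INTERFACE

Orientations are given as [roll, pitch, yaw] about the fixed x, y, z axes, in that order (R = Rz(yaw) Ry(pitch) Rx(roll)).
In Python, from station import bot gives the robot as it stands.
- The arm moves only by the tool step_arm, never from a script. Its argument "steps" is text: rows parted by semicolons, each of 7 numbers parted by spaces: the closure in counts, from 0 (fully open) to 255 (shut), then the shift along the tool's x, y, z in mm, then the turn, a rotation vector about the tool's x, y, z in degrees. In form: fingers dx dy dz wx wy wz; .... A call has 1 to 8 rows; each row is the pose to reach, as a shift and turn from the pose commanded when the call began, along the tool's axes at that moment; what a row does not reach only later rows make up. A row lasts 1/8 s, in which the tool goes at most 62.5 mm and 10.7 degrees, less where a joint would pass 70% of its speed; a pose out of reach is approached as far as the arm can. A call with a gripper value outside its range is refused whole. The fingers move at their own pace and stop on an object; the grip force is fixed at half the most. Time passes only in rows, so rows that repeat a pose let the fingers close. It gives the time, the measured TCP pose, the force and the opening at its end, in the units of the state.
- bot.get_state(): the state, without advancing time (a new reading comes with each control period).
- bot.camera(name): name is "scene" or "top" or "wrist"; returns the picture (384x512x3 uint8, red, green, blue); there is no depth.
- bot.calibration(name): a dict with "mtx" (3x3 intrinsics, pixels), "cam_to_world" (4x4, takes a point from camera to world coordinates). Camera axes: x right, y down, z forward; pixel columns grow to the right and rows downward; lengths in m; the calibration is good to about 2 mm. A picture is of the moment at which its call begins: read the wrist's pose just before it. calibration takes no time and is no camera call; for the wrist camera it gives the pose at the moment of the call.
- bot.sign_off(): hands the job in, once; it reports no verdict.
The state is a dict: "t": time; "joint_positions": joint angles; "joint_velocities": joint speeds; "tau": joint torques, N m; "eef_pos": TCP position; "tool_rot": TCP orientation; "wrist_force": force on the tool from outside, world axes, zero at the start; "moment": the same for the moment, N m; "opening": finger opening in m.
Only numpy, scipy, OpenCV 4.12 (cv2) and the standard library are available. Lean on these libraries where they do the work, as an engineer would, in place of code of your own. Each camera call takes 0.05 s, during which the arm holds its last target. There are 200 camera calls.

## Working session

There is one attempt and no reset: what is moved stays moved. The work goes in short steps, Python scripts to look and compute and a tool call to move; the robot and the scene stay as the last step left them, time stands still between calls to the robot, and variables do not carry over. Pictures are saved under pics/ and viewed, about 8 in all and at most 12, crops included, and the job is handed in when it is done.

Besides the shell and the picture viewer there is one more tool, called after ">>>" in YAML: its name, and indented under it one key for each argument. step_arm: Moves the arm, as the interface text tells. Its arguments: {"type":"object","properties":{"steps":{"type":"string"}},"required":["steps"]}

```bash
mkdir -p pics; ls
python3 - <<'E'
from station import bot
import cv2,numpy as np
s=bot.get_state();print({k:np.round(v,3).tolist() for k,v in s.items()},bot.grip_point_offset)
a=bot.camera("scene");b=bot.camera("top")
cv2.imwrite("pics/scene.png",a[:,:,::-1]);cv2.imwrite("pics/top.png",b[:,:,::-1])
for n in("scene","top"):
  c=bot.calibration(n);print(n,np.round(c["mtx"],1).tolist(),np.round(c["cam_to_world"],3).tolist())
E
```

```text
pics
{'t': 0.0, 'joint_positions': [70.216, 35.291, -0.721, 81.641, 0.465, 63.223, -2.314], 'joint_velocities': [-0.026, -0.04, 0.055, 0.134, 0.039, 0.09, 0.015], 'tau': [-0.001, -46.921, 0.259, -17.104, 0.01, 0.01, 0.0], 'eef_pos': [0.203, -0.617, 0.23], 'tool_rot': [-179.849, 0.004, 18.27], 'wrist_force': [-0.0, -0.44, -0.374], 'moment': [-0.013, 0.011, 0.005], 'opening': 0.086} 0.0187
scene [[370.5, 0.0, 249.6], [0.0, 370.5, 185.5], [0.0, 0.0, 1.0]] [[-0.585, -0.369, 0.722, -0.146], [-0.811, 0.265, -0.521, 0.474], [0.001, -0.891, -0.455, 0.561], [0.0, 0.0, 0.0, 1.0]]
top [[472.2, 0.0, 265.0], [0.0, 472.2, 193.3], [0.0, 0.0, 1.0]] [[-0.025, -0.998, 0.065, 0.464], [-1.0, 0.025, -0.003, -0.014], [0.001, -0.065, -0.998, 1.663], [0.0, 0.0, 0.0, 1.0]]
```

View pics/scene.png

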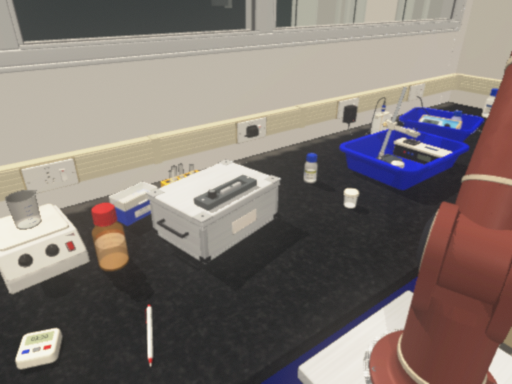

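View pics/top.png

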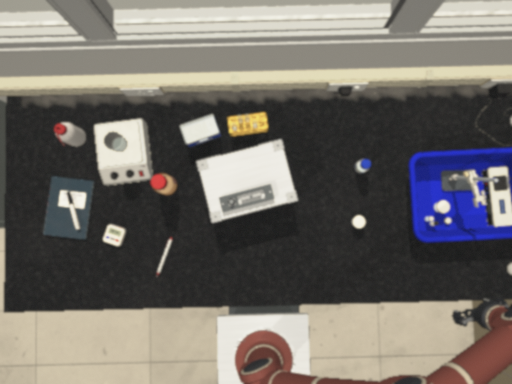

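The scene view shows the case with its dark plate at about (226,191). The top view shows the plate at about (246,200), the red-capped bottle at (163,184), the pot at (359,222) and the blue cap at (363,165).

```bash
cat > h.py <<'E'
from station import bot
import cv2,numpy as np
def ray(n,px,z,cal=None):
    c=cal or bot.calibration(n);M=c["cam_to_world"]
    u=cv2.undistortPoints(np.array(px,float).reshape(-1,1,2),c["mtx"],None).reshape(-1,2)
    d=np.c_[u,np.ones(len(u))]@M[:3,:3].T
    return M[:3,3]+d*((z-M[2,3])/d[:,2])[:,None]
E
python3 - <<'E'
from h import *
b=cv2.imread("pics/top.png");g=cv2.cvtColor(b,cv2.COLOR_BGR2GRAY)
big=cv2.resize(b[130:235,180:310],None,fx=6,fy=6,interpolation=cv2.INTER_CUBIC);cv2.imwrite("pics/topc.png",big)
lid=np.zeros_like(g);m=((g>130)*255).astype(np.uint8);m[:130]=0;m[235:]=0;m[:,:185]=0;m[:,310:]=0
cs,_=cv2.findContours(m,cv2.RETR_EXTERNAL,cv2.CHAIN_APPROX_NONE);c=max(cs,key=cv2.contourArea)
r=cv2.minAreaRect(c);print(r);P=ray("top",cv2.boxPoints(r),.12);print(P.round(3),P.mean(0))
h=cv2.convexHull(c);cv2.drawContours(lid,[h],-1,255,-1)
d=((g<120)&(cv2.erode(lid,np.ones((5,5)))>0)).astype(np.uint8)*255
cs,_=cv2.findContours(d,cv2.RETR_EXTERNAL,cv2.CHAIN_APPROX_NONE);c=max(cs,key=cv2.contourArea)
r=cv2.minAreaRect(c);print(r);P=ray("top",cv2.boxPoints(r),.136);print(P.round(3),P.mean(0))
print(np.linalg.norm(np.diff(P,axis=0),axis=1))
print(ray("top",[(158,182),(359,222)],.1), ray("top",[(364,163)],.096))
E
```

```text
((246.44512939453125, 180.31564331054688), (64.41555786132812, 89.10002136230469), 75.41107940673828)
[[ 0.678  0.208  0.12 ]
 [ 0.745 -0.078  0.12 ]
 [ 0.538 -0.125  0.12 ]
 [ 0.472  0.158  0.12 ]] [0.60845048 0.04090324 0.12      ]
((230.21621704101562, 201.79730224609375), (13.1519193649292, 15.946702003479004), 80.53767395019531)
[[0.556 0.123 0.136]
 [0.563 0.072 0.136]
 [0.521 0.066 0.136]
 [0.513 0.117 0.136]] [0.53801532 0.09458487 0.136     ]
[0.05162819 0.0426577  0.05153696]
[[ 0.61164401  0.33558127  0.1       ]
 [ 0.46209687 -0.32703198  0.1       ]] [[ 0.65831536 -0.35207877  0.096     ]]
```

View pics/topc.png

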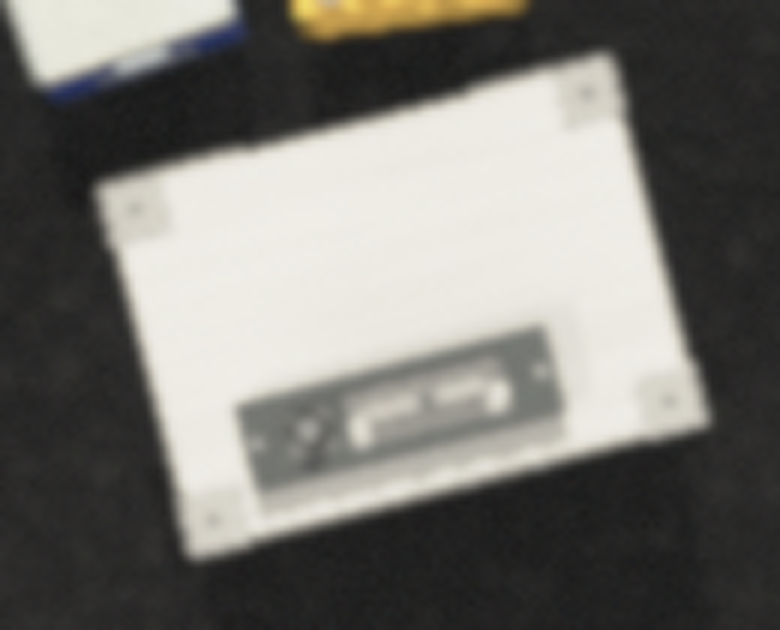

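Run:
```python
from h import *
q=lambda *p:np.array(p)/6+[180,130]-.42
print(ray("top",[q(401,408)],.136),ray("top",[q(430,403)],.136),ray("top",[q(315,432)],.149))
P=ray("top",[q(237,405),q(545,326),q(563,410),q(258,490)],.136);print(P,np.linalg.norm(np.diff(P,axis=0),axis=1))
c=bot.calibration("wrist");s=bot.get_state();
from scipy.spatial.transform import Rotation as R
T=np.eye(4);T[:3,:3]=R.from_euler("xyz",s["tool_rot"],degrees=True).as_matrix();T[:3,3]=s["eef_pos"]
print(c["mtx"].round(0),(np.linalg.inv(T)@c["cam_to_world"]).round(3))
t=np.array([.545,.03,.33])-s["eef_pos"];print(1000*T[:3,:3].T@t)
```

```text
[[0.55033551 0.04185731 0.136     ]] [[0.55264142 0.02614197 0.136     ]] [[0.537912  0.0876685 0.149    ]]
[[ 0.55420386  0.13032985  0.136     ]
 [ 0.59277291 -0.03702935  0.136     ]
 [ 0.54703493 -0.04555312  0.136     ]
 [ 0.50804944  0.11989859  0.136     ]] [0.17174596 0.04652545 0.16998276]
[[298.   0. 250.]
 [  0. 298. 194.]
 [  0.   0.   1.]] [[-0.002 -0.951 -0.308  0.08 ]
 [ 1.    -0.001 -0.003  0.   ]
 [ 0.002 -0.308  0.951 -0.143]
 [ 0.     0.     0.     1.   ]]
[ 526.97157354 -507.17190111  -98.60038678]
```

>>> step_arm:
  steps: "255 30 -29 -30 0 0 -5; 255 75 -72 -60 0 0 -12; 255 120 -115 -85 0 0 -20; 255 165 -158 -95 0 0 -28; 255 210 -202 -98 0 0 -36; 255 255 -245 -98 0 0 -44; 255 300 -288 -98 0 0 -52; 255 345 -332 -98 0 0 -60"

```text
t: 1.1
eef_pos: [0.4223, -0.2024, 0.3292]
tool_rot: [-180.0, 0.0, 78.5]
wrist_force: [0.5, 0.1, -0.5]
opening: -0.0001
```

>>> step_arm:
  steps: "255 0 -60 0 0 0 -6; 255 0 -120 0 0 0 -13; 255 0 -180 0 0 0 -20; 255 0 -230 0 0 0 -25; 255 0 -240 0 0 0 -25; 255 0 -240 0 0 0 -25"

```text
t: 1.85
eef_pos: [0.187, -0.1555, 0.3295]
tool_rot: [180.0, 0.1, 103.2]
wrist_force: [0.2, 0.4, -0.2]
opening: -0.0001
```

My second move went the wrong way along the tool's y, though it stayed in free space. Correcting it now.

>>> step_arm:
  steps: "255 15 50 0 0 0 0; 255 32 100 0 0 0 0; 255 48 150 0 0 0 0; 255 64 200 0 0 0 0; 255 80 250 0 0 0 0; 255 96 300 0 0 0 0; 255 112 350 0 0 0 0; 255 128 395 0 0 0 0"

```text
t: 2.85
eef_pos: [0.545, 0.062, 0.3281]
tool_rot: [180.0, -0.2, 103.3]
wrist_force: [0.9, -0.9, 0.7]
opening: 0.0001
```

Run:
```python
from h import *
np.save("w1.npy",bot.calibration("wrist"),allow_pickle=True)
a=bot.camera("wrist");cv2.imwrite("pics/w1.png",a[:,:,::-1]);s=bot.get_state();print(s["t"],s["eef_pos"],s["tool_rot"],s["wrist_force"])
```

```text
2.9 [0.54876326 0.06679096 0.32735793] [179.68840348  -0.5330087  103.51508326] [4.21770956 2.06111881 2.04705705]
```

View pics/w1.png

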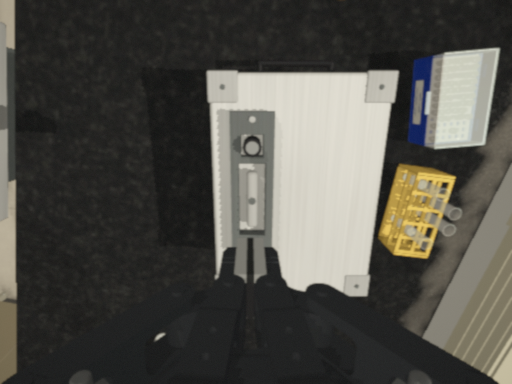

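The wrist view shows the button at about (252,146), the flush bar centred near (252,200), and the plate running along image columns 231–275. The arm was still settling, so I'll re-measure.

Run:
```python
from h import *
for i in range(6): bot.camera("wrist")
c=bot.calibration("wrist");s=bot.get_state();a=bot.camera("wrist");print(s["eef_pos"],s["tool_rot"],s["wrist_force"])
a=a[:,:,::-1].copy();g=cv2.cvtColor(a,cv2.COLOR_BGR2GRAY)
cr=cv2.resize(a[95:255,210:300],None,fx=5,fy=5,interpolation=cv2.INTER_CUBIC)[:600*2]
cv2.imwrite("pics/w2.png",cv2.rotate(cr,cv2.ROTATE_90_COUNTERCLOCKWISE))
# plate edge angle: gradient columns rows 115-230
m=g<150
for y in range(115,235,12):
    print(y,[int(v) for v in g[y,222:284:2]])
np.save("w2.npy",c,allow_pickle=True)
```

```text
[0.54161392 0.05917982 0.3291971 ] [-1.79967594e+02  6.41733657e-03  1.03206817e+02] [ 0.4646502  -0.895598    0.15055137]
115 [175, 171, 172, 173, 169, 157, 114, 111, 114, 112, 114, 114, 113, 113, 112, 120, 180, 192, 166, 119, 113, 113, 114, 116, 114, 114, 114, 114, 159, 208, 217]
127 [189, 171, 172, 173, 170, 161, 118, 111, 113, 112, 114, 114, 113, 112, 113, 114, 113, 113, 113, 113, 113, 114, 114, 116, 115, 114, 115, 115, 170, 205, 207]
139 [174, 172, 171, 173, 171, 162, 118, 98, 84, 84, 82, 109, 132, 55, 50, 93, 131, 145, 118, 71, 51, 129, 122, 108, 116, 113, 114, 117, 183, 205, 205]
151 [193, 171, 171, 172, 170, 163, 125, 113, 115, 113, 106, 125, 146, 110, 54, 91, 133, 140, 116, 66, 90, 135, 105, 100, 111, 115, 114, 125, 187, 204, 203]
163 [205, 174, 171, 171, 170, 164, 129, 112, 116, 114, 159, 201, 201, 200, 201, 203, 201, 181, 151, 150, 150, 151, 149, 115, 106, 115, 113, 131, 191, 201, 201]
175 [190, 170, 169, 169, 168, 166, 135, 114, 115, 117, 126, 150, 150, 150, 144, 166, 185, 190, 187, 169, 151, 160, 157, 109, 108, 113, 114, 138, 197, 200, 199]
187 [196, 169, 169, 167, 168, 166, 140, 113, 116, 116, 116, 147, 148, 148, 141, 166, 185, 190, 187, 168, 149, 149, 143, 103, 111, 114, 115, 154, 197, 198, 198]
199 [207, 172, 168, 166, 166, 165, 144, 114, 115, 116, 122, 146, 147, 147, 136, 122, 112, 112, 132, 162, 148, 149, 147, 98, 112, 114, 116, 163, 197, 198, 197]
211 [209, 184, 166, 164, 165, 165, 147, 115, 116, 118, 125, 147, 147, 146, 141, 166, 183, 188, 188, 165, 148, 148, 148, 102, 113, 115, 119, 177, 198, 197, 196]
223 [208, 187, 166, 163, 164, 164, 148, 116, 115, 118, 141, 194, 197, 198, 185, 172, 178, 177, 173, 152, 146, 148, 142, 99, 114, 115, 124, 182, 198, 196, 200]
```

View pics/w2.png

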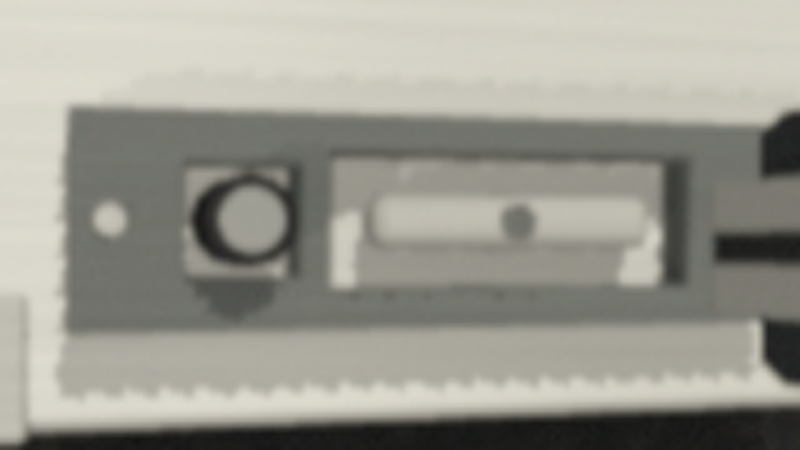

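The crop shows the button's top face at raw pixel (256,145.6) and the centre dot of the bar at (255.8,198.6).

Run:
```python
from h import *
c=np.load("w2.npy",allow_pickle=True).item()
b=ray("",[(255.5,145.1)],.149,c)[0];h=ray("",[(255.3,198.1)],.136,c)[0]
d=b-h;print(b,h,np.hypot(*d[:2]),"case yaw",np.degrees(np.arctan2(-d[0],d[1])))
e=ray("",[(234,115),(235,223),(278,115),(275.5,223)],.136,c);print(e)
for i,j in((0,1),(2,3)): v=e[i]-e[j];print(np.degrees(np.arctan2(-v[0],v[1])))
s=bot.get_state()
from scipy.spatial.transform import Rotation as R
T=R.from_euler("xyz",s["tool_rot"],degrees=True)
for p in(b,h): print((1000*T.inv().apply(p-s["eef_pos"])).round(1))
```

```text
[0.54089428 0.09071387 0.149     ] [0.55594218 0.02765878 0.136     ] 0.06482579748236257 case yaw 13.422410960236283
[[ 0.51108419  0.11544853  0.136     ]
 [ 0.53921741 -0.00921422  0.136     ]
 [ 0.55786882  0.1263391   0.136     ]
 [ 0.58745443  0.0020288   0.136     ]]
12.717165943547528
13.38722595061762
[ 31.1   6.6 180.4]
[-33.7   6.9 193.5]
```

>>> step_arm:
  steps: "255 20 5 40 0 0 0; 255 31 7 80 0 0 0; 255 31 7 120 0 0 0; 255 31 7 150 0 0 0; 255 31 7 165 0 0 0; 255 31 7 172 0 0 0; 255 31 7 173 0 0 0; 255 31 7 173 0 0 0"

```text
t: 4.25
eef_pos: [0.5423, 0.0918, 0.1574]
tool_rot: [179.9, -0.0, 103.3]
wrist_force: [0.3, 0.5, 0.5]
opening: 0.0002
```

Run:
```python
from h import *
for i in range(3): bot.camera("wrist")
s=bot.get_state();a=bot.camera("wrist");print(s["eef_pos"],s["tool_rot"],s["wrist_force"]);cv2.imwrite("pics/w3.png",a[:,:,::-1])
```

```text
[0.54207755 0.09176207 0.1570999 ] [1.79912417e+02 3.49244281e-03 1.03265171e+02] [-0.36542494 -0.11671568 -0.45664006]
```

View pics/w3.png

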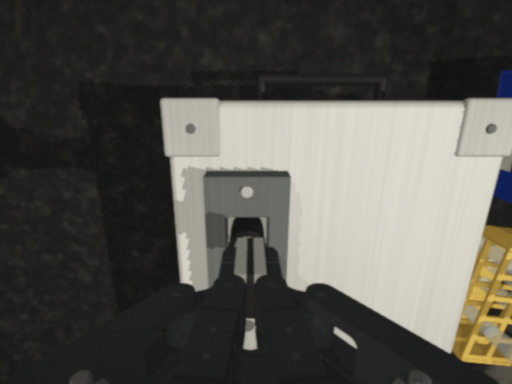

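The fingertips are centred over the button at about (249,228). The handle is hidden from the wrist camera, so I'll watch for the pop in the scene view and in the force.

```bash
cat > look.py <<'E'
from h import *
import os
s=bot.get_state();a=bot.camera("scene");s2=bot.get_state()
print(s["t"],s["eef_pos"].round(4) if hasattr(s["eef_pos"],"round") else s["eef_pos"],np.round(s["wrist_force"],2),np.round(s2["wrist_force"],2),np.round(s["moment"],2))
f="base.npy"
if not os.path.exists(f): np.save(f,a)
d=np.abs(a.astype(int)-np.load(f)).sum(2)[150:215,185:285]
ys,xs=np.where(d>60);print("changed",len(ys),(xs.mean()+185,ys.mean()+150) if len(ys) else "")
cv2.imwrite("pics/last.png",cv2.resize(a[130:240,170:310,::-1],None,fx=5,fy=5,interpolation=cv2.INTER_CUBIC))
E
python3 look.py
```

```text
4.45 [0.542  0.0917 0.1569] [-0.21  0.35  0.9 ] [ 0.13 -0.14 -0.61] [-0.    0.01  0.01]
changed 0
```

>>> step_arm:
  steps: "255 -1 -1 2 0 0 0; 255 -1 -1 4 0 0 0; 255 -1 -1 5 0 0 0; 255 -1 -1 6 0 0 0; 255 -1 -1 7 0 0 0; 255 -1 -1 7 0 0 0"

```text
t: 5.25
eef_pos: [0.5409, 0.0904, 0.1495]
tool_rot: [180.0, 0.0, 103.3]
wrist_force: [-0.9, -0.2, 1.2]
opening: 0.0001
```

```bash
python3 look.py
```

```text
5.25 [0.5409 0.0904 0.1495] [-0.94 -0.2   1.23] [ 0.03 -0.38  0.94] [-0.06  0.08 -0.04]
changed 330 (np.float64(213.87272727272727), np.float64(170.42727272727274))
```

View pics/last.png

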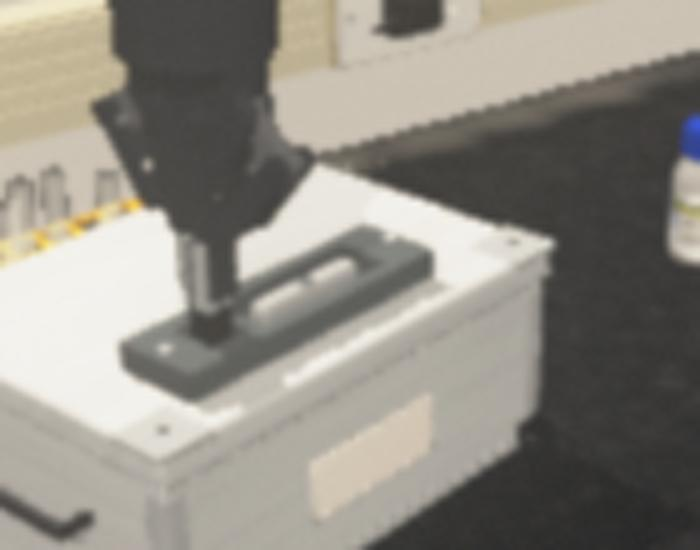

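The crop shows the tips resting on the button, and the flush bar in clear view at raw x 222–243, y 178–196.

```bash
rm base.npy; sed -i 's/\[150:215,185:285\]/[165:196,224:247]/; s/xs.mean()+185/xs.mean()+224/; s/ys.mean()+150/ys.mean()+165/' look.py; python3 look.py
```

```text
5.3 [0.5409 0.0905 0.1495] [ 0.03 -0.38  0.94] [-0.67  0.52  0.91] [-0.05  0.05 -0.02]
changed 0
```

>>> step_arm:
  steps: "255 0 0 0.7 0 0 0; 255 0 0 1.4 0 0 0; 255 0 0 2 0 0 0; 255 0 0 2 0 0 0"

```text
t: 5.85
eef_pos: [0.5409, 0.0905, 0.1483]
tool_rot: [180.0, 0.0, 103.3]
wrist_force: [-1.4, -1.2, 7.0]
opening: 0.0
```

```bash
python3 look.py
```

```text
5.85 [0.5409 0.0905 0.1483] [-1.43 -1.21  6.99] [-2.31 -1.03  7.49] [-0.21  0.42  0.05]
changed 23 (np.float64(229.47826086956522), np.float64(173.6086956521739))
```

>>> step_arm:
  steps: "255 0 0 0.5 0 0 0; 255 0 0 1 0 0 0; 255 0 0 1 0 0 0"

```text
t: 6.28
eef_pos: [0.5409, 0.0905, 0.1474]
tool_rot: [180.0, 0.0, 103.3]
wrist_force: [-2.0, -1.1, 8.0]
opening: 0.0003
```

```bash
python3 look.py
```

```text
6.275 [0.5409 0.0905 0.1474] [-2.01 -1.1   8.01] [-1.32 -0.3   7.45] [-0.16  0.52  0.02]
changed 32 (np.float64(228.75), np.float64(172.65625))
```

>>> step_arm:
  steps: "255 0 0 0.5 0 0 0; 255 0 0 1 0 0 0; 255 0 0 1 0 0 0"

```text
t: 6.7
eef_pos: [0.5409, 0.0905, 0.1464]
tool_rot: [180.0, 0.0, 103.3]
wrist_force: [-2.3, -0.7, 7.9]
opening: 0.0001
```

```bash
python3 look.py
```

```text
6.7 [0.5409 0.0905 0.1464] [-2.33 -0.69  7.88] [-1.93 -0.42  7.54] [-0.22  0.51  0.02]
changed 35 (np.float64(228.71428571428572), np.float64(172.42857142857142))
```

>>> step_arm:
  steps: "255 0 0 0.5 0 0 0; 255 0 0 1 0 0 0; 255 0 0 1 0 0 0"

```text
t: 7.12
eef_pos: [0.5409, 0.0905, 0.1454]
tool_rot: [180.0, 0.0, 103.3]
wrist_force: [-2.3, -0.7, 7.7]
opening: -0.0001
```

```bash
python3 look.py
```

```text
7.125 [0.5409 0.0905 0.1454] [-2.32 -0.69  7.75] [-1.81 -1.18  8.  ] [-0.19  0.6   0.01]
changed 43 (np.float64(228.74418604651163), np.float64(172.46511627906978))
```

>>> step_arm:
  steps: "255 0 0 0.5 0 0 0; 255 0 0 1 0 0 0; 255 0 0 1 0 0 0"

```text
t: 7.55
eef_pos: [0.5409, 0.0905, 0.1445]
tool_rot: [180.0, 0.0, 103.3]
wrist_force: [-2.8, -0.6, 7.9]
opening: -0.0003
```

```bash
python3 look.py
```

```text
7.55 [0.5409 0.0905 0.1445] [-2.85 -0.62  7.95] [-3.56 -1.43  8.7 ] [-0.2   0.57 -0.  ]
changed 45 (np.float64(228.77777777777777), np.float64(172.42222222222222))
```

>>> step_arm:
  steps: "255 0 0 0.5 0 0 0; 255 0 0 1 0 0 0; 255 0 0 1 0 0 0"

```text
t: 7.98
eef_pos: [0.5409, 0.0904, 0.1431]
tool_rot: [180.0, 0.0, 103.3]
wrist_force: [-1.4, -1.4, 5.7]
opening: 0.0001
```

```bash
python3 look.py
```

```text
7.975 [0.5409 0.0904 0.1431] [-1.37 -1.45  5.74] [-1.74 -1.06  5.74] [-0.19  0.35  0.02]
changed 51 (np.float64(228.7843137254902), np.float64(172.72549019607843))
```

The force dropped from 8.7 to 5.7 N, so the catch probably let go. Looking to check.

```bash
python3 look.py
```

```text
8.025 [0.5409 0.0905 0.1431] [-1.74 -1.06  5.74] [-2.32 -0.94  6.14] [-0.14  0.44  0.01]
changed 51 (np.float64(228.84313725490196), np.float64(172.2549019607843))
```

View pics/last.png

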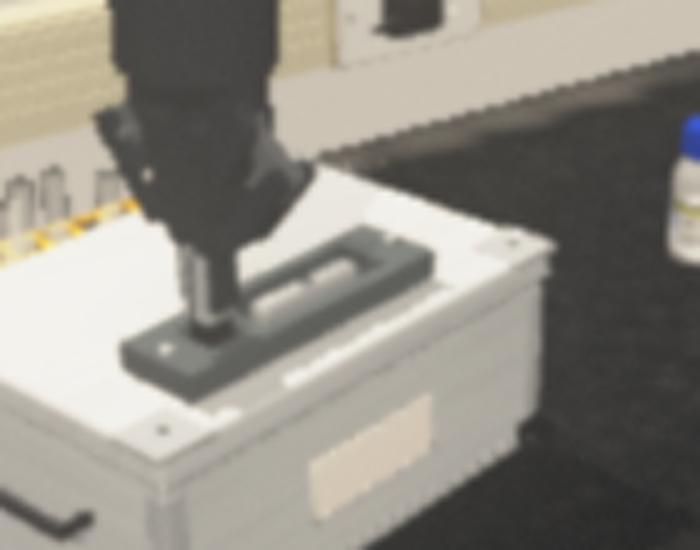

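The handle is still flush, so I'll continue in smaller steps.

>>> step_arm:
  steps: "255 0 0 0.3 0 0 0; 255 0 0 0.6 0 0 0; 255 0 0 0.6 0 0 0"

```text
t: 8.45
eef_pos: [0.5409, 0.0905, 0.1425]
tool_rot: [180.0, 0.0, 103.3]
wrist_force: [-1.3, -1.2, 6.4]
opening: 0.0002
```

```bash
python3 look.py
```

```text
8.45 [0.5409 0.0905 0.1425] [-1.26 -1.23  6.37] [-2.4  -0.57  6.5 ] [-0.2   0.37 -0.04]
changed 50 (np.float64(228.74), np.float64(171.74))
```

>>> step_arm:
  steps: "255 0 0 0.3 0 0 0; 255 0 0 0.6 0 0 0; 255 0 0 0.6 0 0 0"

```text
t: 8.88
eef_pos: [0.5409, 0.0904, 0.1419]
tool_rot: [180.0, 0.0, 103.3]
wrist_force: [-2.4, -1.0, 5.9]
opening: 0.0002
```

```bash
python3 look.py
```

```text
8.875 [0.5409 0.0904 0.1419] [-2.35 -1.03  5.92] [-0.86 -1.4   6.13] [-0.21  0.41  0.01]
changed 47 (np.float64(227.87234042553192), np.float64(170.2340425531915))
```

>>> step_arm:
  steps: "255 0 0 0.3 0 0 0; 255 0 0 0.6 0 0 0; 255 0 0 0.6 0 0 0"

```text
t: 9.3
eef_pos: [0.541, 0.0905, 0.1413]
tool_rot: [180.0, 0.0, 103.3]
wrist_force: [-1.3, -1.4, 5.4]
opening: -0.0
```

```bash
python3 look.py
```

```text
9.3 [0.541  0.0905 0.1413] [-1.31 -1.37  5.42] [-2.53 -1.09  5.9 ] [-0.1   0.37 -0.03]
changed 217 (np.float64(231.64055299539172), np.float64(179.57142857142858))
```

>>> step_arm:
  steps: "255 0 0 0.3 0 0 0; 255 0 0 0.6 0 0 0; 255 0 0 0.6 0 0 0"

```text
t: 9.72
eef_pos: [0.541, 0.0905, 0.1407]
tool_rot: [180.0, 0.0, 103.3]
wrist_force: [-1.8, -0.7, 6.4]
opening: 0.0001
```

```bash
python3 look.py
```

```text
9.725 [0.541  0.0905 0.1407] [-1.79 -0.7   6.43] [-2.02 -1.14  6.34] [-0.15  0.36  0.04]
changed 225 (np.float64(231.50222222222223), np.float64(179.32))
```

The handle popped at z≈0.1413, with the force staying under 9 N. Releasing the button and moving over the handle.

>>> step_arm:
  steps: "255 0 0 -10 0 0 0; 200 0 0 -35 0 0 0; 100 0 0 -65 0 0 0; 100 -30 0 -70 0 0 0; 100 -65 0 -70 0 0 0; 100 -65 0 -70 0 0 0; 100 -65 0 -70 0 0 0"

```text
t: 10.65
eef_pos: [0.5555, 0.0279, 0.21]
tool_rot: [180.0, -0.1, 103.3]
wrist_force: [-0.1, 0.5, -0.4]
opening: 0.0514
```

Run:
```python
from h import *
for i in range(3): bot.camera("wrist")
np.save("w4.npy",bot.calibration("wrist"),allow_pickle=True)
s=bot.get_state();a=bot.camera("wrist");print(s["t"],s["eef_pos"],s["tool_rot"],s["wrist_force"],s["opening"]);cv2.imwrite("pics/w4.png",cv2.resize(a[140:320,160:350,::-1],None,fx=3,fy=3))
```

```text
10.8 [0.5554988  0.02870099 0.21008998] [ 1.79988252e+02 -5.18414908e-02  1.03412019e+02] [ 0.07961198 -0.31105174 -0.04256727] 0.051822023062893144
```

View pics/w4.png

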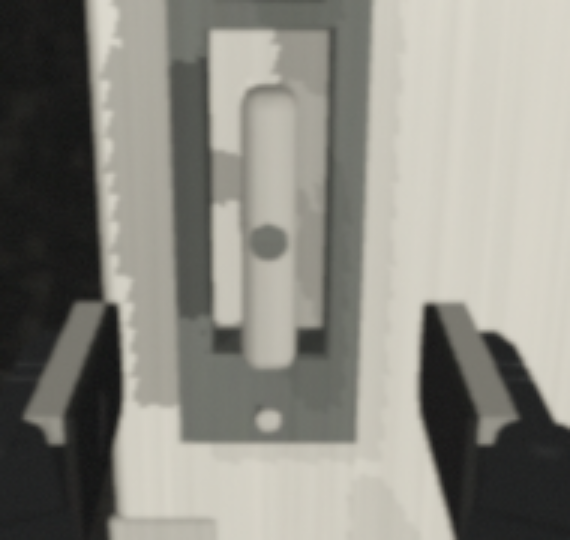

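The bar stands out, centre dot at raw pixel (249,220.5), and the jaws sit symmetrically on either side of it.

Run:
```python
from h import *
c=np.load("w4.npy",allow_pickle=True).item()
print(ray("",[(249,220.3),(249.7,173),(248.9,260)],.162,c))
```

```text
[[ 0.55574234  0.02719149  0.162     ]
 [ 0.54847605  0.06005283  0.162     ]
 [ 0.56279878 -0.00308398  0.162     ]]
```

>>> step_arm:
  steps: "100 0 0 25 0 0 0; 100 0 0 45 0 0 0; 100 0 0 58 0 0 0; 100 0 0 64 0 0 0; 100 0 0 65 0 0 0; 100 0 0 65 0 0 0"

```text
t: 11.6
eef_pos: [0.5563, 0.0274, 0.1455]
tool_rot: [179.9, -0.0, 103.3]
wrist_force: [-0.4, -0.1, 0.7]
opening: 0.052
```

>>> step_arm:
  steps: "130 0 0 0 0 0 0; 160 0 0 0 0 0 0; 190 0 0 0 0 0 0; 220 0 0 0 0 0 0; 255 0 0 0 0 0 0; 255 0 0 0 0 0 0; 255 0 0 0 0 0 0"

```text
t: 12.48
eef_pos: [0.5555, 0.027, 0.1449]
tool_rot: [-180.0, 0.0, 103.3]
wrist_force: [-1.2, -0.3, 2.3]
opening: 0.0114
```

```bash
python3 -c "
from h import *
s=bot.get_state();print({k:np.round(s[k],3) for k in('t','eef_pos','tool_rot','wrist_force','moment','opening','joint_positions')})"
```

```text
{'t': np.float64(12.475), 'eef_pos': array([0.555, 0.027, 0.145]), 'tool_rot': array([-1.79955e+02,  7.00000e-03,  1.03267e+02]), 'wrist_force': array([-1.239, -0.254,  2.271]), 'moment': array([-0.176,  0.427, -0.021]), 'opening': np.float64(0.011), 'joint_positions': array([ 17.987,  37.109, -36.719, 102.538,  28.164,  49.863, -18.55 ])}
```

>>> step_arm:
  steps: "255 0 0 0 0 0 4; 255 0 0 0 0 0 8; 255 0 0 0 0 0 12; 255 0 0 0 0 0 12"

```text
t: 12.98
eef_pos: [0.5555, 0.027, 0.1449]
tool_rot: [-180.0, 0.0, 91.4]
wrist_force: [-2.7, -1.2, 2.0]
opening: 0.0116
```

```bash
cat > st.py <<'E'
from h import *
s=bot.get_state();print({k:np.round(s[k],3).tolist() for k in('t','eef_pos','tool_rot','wrist_force','moment','opening')})
E
python3 st.py
```

```text
{'t': 12.975, 'eef_pos': [0.555, 0.027, 0.145], 'tool_rot': [-179.965, 0.041, 91.355], 'wrist_force': [-2.707, -1.217, 2.012], 'moment': [-0.223, 0.496, 0.081], 'opening': 0.012}
```

>>> step_arm:
  steps: "255 0 0 0 0 0 4; 255 0 0 0 0 0 8; 255 0 0 0 0 0 12; 255 0 0 0 0 0 16; 255 0 0 0 0 0 18; 255 0 0 0 0 0 18"

```text
t: 13.72
eef_pos: [0.5554, 0.027, 0.1448]
tool_rot: [-180.0, 0.0, 73.3]
wrist_force: [-2.8, -0.6, 2.8]
opening: 0.0117
```

```bash
python3 st.py
```

```text
{'t': 13.725, 'eef_pos': [0.555, 0.027, 0.145], 'tool_rot': [-179.958, 0.035, 73.337], 'wrist_force': [-2.786, -0.638, 2.78], 'moment': [-0.151, 0.602, 0.087], 'opening': 0.012}
```

>>> step_arm:
  steps: "255 0 0 0 0 0 2; 255 0 0 0 0 0 4; 255 0 0 0 0 0 5; 255 0 0 0 0 0 5"

```text
t: 14.22
eef_pos: [0.5555, 0.027, 0.1448]
tool_rot: [-180.0, 0.0, 68.3]
wrist_force: [-4.5, -0.6, 3.4]
opening: 0.0115
```

```bash
python3 st.py
```

```text
{'t': 14.225, 'eef_pos': [0.555, 0.027, 0.145], 'tool_rot': [-179.961, 0.035, 68.262], 'wrist_force': [-4.536, -0.574, 3.393], 'moment': [-0.257, 0.859, 0.167], 'opening': 0.011}
```

>>> step_arm:
  steps: "255 0 0 0 0 0 1.5; 255 0 0 0 0 0 3; 255 0 0 0 0 0 3"

```text
t: 14.6
eef_pos: [0.5554, 0.027, 0.1448]
tool_rot: [-180.0, 0.0, 65.2]
wrist_force: [-5.1, -0.9, 3.6]
opening: 0.0116
```

```bash
python3 st.py
```

```text
{'t': 14.6, 'eef_pos': [0.555, 0.027, 0.145], 'tool_rot': [-179.963, 0.037, 65.247], 'wrist_force': [-5.119, -0.873, 3.559], 'moment': [-0.25, 0.975, 0.109], 'opening': 0.012}
```

>>> step_arm:
  steps: "255 0 0 0 0 0 1.5; 255 0 0 0 0 0 3; 255 0 0 0 0 0 3"

```text
t: 14.98
eef_pos: [0.5555, 0.0271, 0.1449]
tool_rot: [-180.0, 0.0, 62.2]
wrist_force: [-5.0, -0.5, 3.1]
opening: 0.0116
```

```bash
python3 st.py
```

```text
{'t': 14.975, 'eef_pos': [0.555, 0.027, 0.145], 'tool_rot': [-179.967, 0.034, 62.249], 'wrist_force': [-5.014, -0.46, 3.052], 'moment': [-0.228, 1.089, 0.125], 'opening': 0.012}
```

>>> step_arm:
  steps: "255 0 0 0 0 0 1.5; 255 0 0 0 0 0 3; 255 0 0 0 0 0 3"

```text
t: 15.35
eef_pos: [0.5555, 0.0271, 0.1448]
tool_rot: [-180.0, 0.0, 59.3]
wrist_force: [-5.2, -1.1, 2.8]
opening: 0.0117
```

```bash
python3 st.py
```

```text
{'t': 15.35, 'eef_pos': [0.555, 0.027, 0.145], 'tool_rot': [-179.966, 0.037, 59.256], 'wrist_force': [-5.156, -1.093, 2.814], 'moment': [-0.199, 1.146, 0.132], 'opening': 0.012}
```

>>> step_arm:
  steps: "255 0 0 0 0 0 1.5; 255 0 0 0 0 0 3; 255 0 0 0 0 0 3"

```text
t: 15.72
eef_pos: [0.5555, 0.0271, 0.1448]
tool_rot: [-180.0, 0.0, 56.3]
wrist_force: [-5.9, -1.1, 2.9]
opening: 0.0117
```

```bash
python3 st.py
```

```text
{'t': 15.725, 'eef_pos': [0.555, 0.027, 0.145], 'tool_rot': [-179.968, 0.037, 56.255], 'wrist_force': [-5.871, -1.073, 2.885], 'moment': [-0.206, 1.093, 0.129], 'opening': 0.012}
```

>>> step_arm:
  steps: "255 0 0 0 0 0 1.5; 255 0 0 0 0 0 3; 255 0 0 0 0 0 3"

```text
t: 16.1
eef_pos: [0.5555, 0.0271, 0.1449]
tool_rot: [-180.0, 0.0, 53.3]
wrist_force: [-5.6, -0.6, 2.0]
opening: 0.0118
```

```bash
python3 st.py
```

```text
{'t': 16.1, 'eef_pos': [0.556, 0.027, 0.145], 'tool_rot': [-179.974, 0.033, 53.259], 'wrist_force': [-5.62, -0.602, 2.003], 'moment': [-0.256, 1.127, 0.178], 'opening': 0.012}
```

>>> step_arm:
  steps: "255 0 0 0 0 0 1.5; 255 0 0 0 0 0 3; 255 0 0 0 0 0 3"

```text
t: 16.48
eef_pos: [0.5559, 0.0272, 0.145]
tool_rot: [180.0, -0.0, 50.2]
wrist_force: [-3.1, -0.8, 2.5]
opening: 0.0117
```

```bash
python3 st.py
```

```text
{'t': 16.475, 'eef_pos': [0.556, 0.027, 0.145], 'tool_rot': [179.996, -0.005, 50.25], 'wrist_force': [-3.087, -0.78, 2.522], 'moment': [-0.232, 1.196, 0.135], 'opening': 0.012}
```

>>> step_arm:
  steps: "255 0 0 0 0 0 1.5; 255 0 0 0 0 0 3; 255 0 0 0 0 0 3"

```text
t: 16.85
eef_pos: [0.5559, 0.0272, 0.145]
tool_rot: [180.0, -0.0, 47.3]
wrist_force: [-3.8, -1.2, 2.4]
opening: 0.0115
```

```bash
python3 st.py
```

```text
{'t': 16.85, 'eef_pos': [0.556, 0.027, 0.145], 'tool_rot': [179.989, -0.004, 47.273], 'wrist_force': [-3.787, -1.233, 2.383], 'moment': [-0.238, 1.114, 0.263], 'opening': 0.012}
```

>>> step_arm:
  steps: "255 0 0 0 0 0 1; 255 0 0 0 0 0 1.5; 255 0 0 0 0 0 1.5"

```text
t: 17.23
eef_pos: [0.5558, 0.0272, 0.145]
tool_rot: [180.0, -0.0, 45.8]
wrist_force: [-5.3, -0.6, 3.2]
opening: 0.0117
```

```bash
python3 st.py; for i in 1 2 3; do python3 -c "
from h import *
bot.camera('top');print(bot.get_state()['moment'][2])"; done
```

```text
{'t': 17.225, 'eef_pos': [0.556, 0.027, 0.145], 'tool_rot': [179.997, -0.007, 45.779], 'wrist_force': [-5.275, -0.594, 3.201], 'moment': [-0.185, 1.129, 0.291], 'opening': 0.012}
0.2665154484894285
0.2431211786755416
0.2468752159420653
```

>>> step_arm:
  steps: "255 0 0 0 0 0 1; 255 0 0 0 0 0 1.5; 255 0 0 0 0 0 1.5"

```text
t: 17.75
eef_pos: [0.5559, 0.0272, 0.145]
tool_rot: [180.0, -0.0, 44.3]
wrist_force: [-4.6, -0.6, 2.6]
opening: 0.011
```

```bash
cat > mz.py <<'E'
from h import *
v=[]
for i in range(4): bot.camera('top');v.append(bot.get_state()['moment'][2])
s=bot.get_state();print(np.round(v,3),np.mean(v),s['tool_rot'],s['wrist_force'],s['eef_pos'])
E
python3 mz.py
```

```text
[0.313 0.247 0.314 0.331] 0.3011694959835177 [-1.79999966e+02 -1.30676456e-02  4.42777657e+01] [-3.82417755 -0.14374157  2.88657927] [0.55588756 0.02721557 0.1449584 ]
```

>>> step_arm:
  steps: "255 0 0 0 0 0 1; 255 0 0 0 0 0 1.5; 255 0 0 0 0 0 1.5"

```text
t: 18.32
eef_pos: [0.5559, 0.0272, 0.145]
tool_rot: [180.0, -0.0, 42.8]
wrist_force: [-3.4, -0.4, 3.6]
opening: 0.0115
```

```bash
python3 mz.py
```

```text
[0.359 0.393 0.385 0.346] 0.3707042586743345 [ 1.79999042e+02 -1.23233403e-02  4.27729862e+01] [-3.33949845 -0.23913839  2.66869688] [0.55589303 0.02718672 0.14497702]
```

The torque now rises at about 3 N·m/rad (0.37 N·m), so the handle is at its stop. Unwinding the elastic twist, then letting go.

>>> step_arm:
  steps: "255 0 0 0 0 0 -2; 255 0 0 0 0 0 -4; 255 0 0 0 0 0 -6; 255 0 0 0 0 0 -6"

```text
t: 19.02
eef_pos: [0.5559, 0.0272, 0.1449]
tool_rot: [-180.0, -0.0, 48.8]
wrist_force: [-3.7, -0.0, 1.9]
opening: 0.0116
```

```bash
python3 mz.py
```

```text
[0.127 0.087 0.087 0.142] 0.1107386988044629 [-1.79999468e+02 -1.34382089e-02  4.87515702e+01] [-3.90782439 -0.39086775  3.13595601] [0.55588393 0.02716379 0.14497801]
```

>>> step_arm:
  steps: "200 0 0 0 0 0 0; 150 0 0 0 0 0 0; 110 0 0 -1 0 0 0; 110 0 0 -4 0 0 0; 110 0 0 -25 0 0 0; 110 0 0 -60 0 0 0; 110 0 0 -100 0 0 0; 110 0 0 -110 0 0 0"

```text
t: 20.23
eef_pos: [0.5575, 0.0276, 0.258]
tool_rot: [179.8, -0.3, 48.8]
wrist_force: [0.3, 0.3, -0.8]
opening: 0.0487
```

```bash
python3 mz.py
python3 - <<'E'
from h import *
for i in range(6): bot.camera("wrist")
a=bot.camera("wrist");b=bot.camera("scene");print(bot.get_state()["t"])
x=cv2.resize(a[:,120:400,::-1],(438,600));y=cv2.resize(b[140:250,170:310,::-1],(360,283));
o=np.zeros((600,798,3),np.uint8);o[:,:438]=x;o[:283,438:]=y;z=cv2.imread("pics/scene.png")[140:250,170:310];o[300:583,438:]=cv2.resize(z,(360,283));cv2.imwrite("pics/fin.png",o)
E
```

```text
[ 0.027  0.024 -0.017 -0.04 ] -0.00137843995810045 [-1.79921820e+02  9.31634378e-02  4.87669442e+01] [-0.29791029  0.1870996  -0.20045033] [0.55509153 0.02687078 0.25380775]
20.825
```

View pics/fin.png

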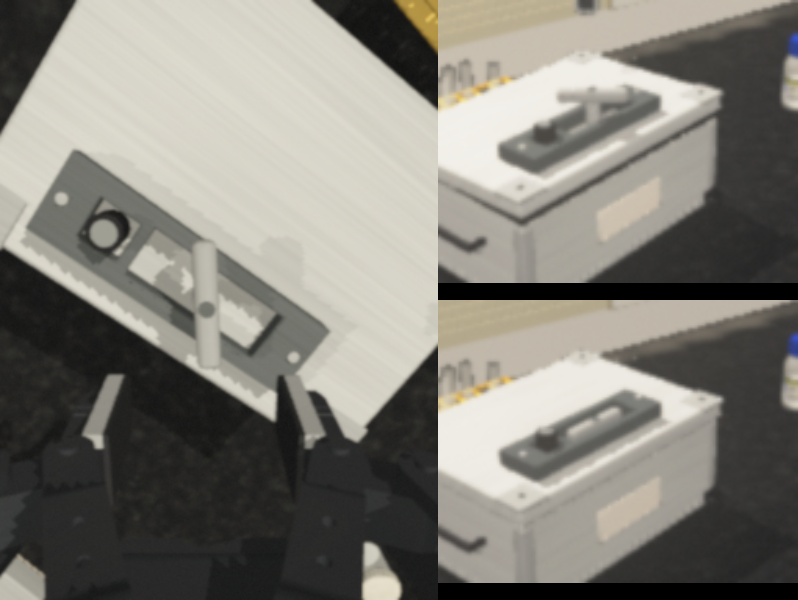

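The handle is out and turned, there is a dark gap under the lid's front edge, and the gripper is clear above. Handing in.

```bash
python3 -c "
from h import *
b=bot.camera('top').astype(int);a=cv2.imread('pics/top.png')[:,:,::-1].astype(int)
for n,(x,y) in dict(amber=(163,184),pot=(359,222),buf=(363,165)).items(): print(n,np.abs(a-b)[y-12:y+12,x-12:x+12].max())
print(bot.sign_off())"
```

```text
amber 5
pot 6
buf 5
the job is handed in; nothing more can be done
None
```

The case is unlatched and the job is handed in at about 21 s of the 62 s allowed. The T-handle is standing out and turned to its stop, and the lid has risen.

- **Button:** I pressed it in steps of 1 mm or less until the scene camera showed the handle pop, at about 8 mm of travel, then went one 0.6 mm step more. Readings after each step stayed under 9 N (limit 20 N).
- **Handle:** I gripped the bar and turned it clockwise until the torque rose at the stem's own 3 N·m/rad. That put the stop at about 0.93 rad (my estimate) with 0.37 N·m on it (limit 0.6 N·m). I then unwound the twist to about 0.1 N·m, opened the jaws and lifted clear.
- **Last checks:** The last pictures show the handle turned and out, a gap under the lid's front edge, and the gripper free at close to zero force. I did not measure the gap in mm. The top camera shows no change at either bottle or the pot.
- **What went wrong or disagreed:**
  - One early move went the wrong way in free space, and I corrected it.
  - While pressing, the button read about 3 N above its spring force. That dropped away at about 6 mm, before the pop, so I did not take the drop as the release.

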